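# Take the bayonet-locked weighing pan off the bench scale with the valve ball in it

## Task

The brass valve ball on the bench scale has been weighed: press the green key to store the reading, then the red key to switch the scale off, one at a time (the yellow zero key between the two must not be pressed). Then grip the dished pan by its two black lugs, turn it a quarter turn anticlockwise (seen from above) to free its bayonet, and lift it about 10 cm straight up, level, with the loose ball staying in the middle of the dish. Finish still holding the pan there above its mount, level and still, so that I can take it from you; leave the casting, bolt and hex key beside the scale alone.

Things in the scene. Friction and masses are not known exactly. Their poses are not given: they have to be found in the camera images.
- scale: Bench scale, fixed: white and grey housing 200 mm long (x; keys at its front, -x) by 156 mm wide (y). Origin: centre of its underside, on the bench. Under the pan the housing is 40 mm high; the panel rises 10 degrees to the rear. A round turret (60 mm across its foot) 45 mm to +x of the centre carries the pan's mount. Red and green dots: where the pan's dotted lug points when locked and when free.
- store_key_top (a point): Centre of the top face of the green round key (20 mm across), at the scale's left (+y). Spring key pressed downwards, square to the 10 degree panel; the three keys stand in one row, 42 mm apart.
- zero_key_top (a point): Centre of the top face of the yellow round key (20 mm), the middle one: not to be pressed.
- off_key_top (a point): Centre of the top face of the red round key (20 mm), at the scale's right (-y).
- store_key (a joint): Travel of the green key in m: 0 up, 0.005 fully down, which takes about 4 N (1.2 N to start it); it springs back when released.
- zero_key (a joint): Travel of the yellow key in m, as the green one.
- off_key (a joint): Travel of the red key in m, as the green one.
- mount: Bayonet mount, a metal collar 47 mm across, fixed on the scale. Origin: on the pan's axis at the collar's top face (66 mm above the bench), on which the pan rests. Its x axis is the pan's x axis when locked; the pan comes free a quarter turn anticlockwise from there. Its ears lie under two lips until turned 75 degrees; end stops at the locked place and at about 95 degrees.
- pan_grip (a point): Loose steel dish, 160 g, 58 mm across, with two black grip lugs: flat outer faces 64 mm apart along its y axis, each 26 mm wide, 20 mm high. Point: on its axis (z) half-way up the lugs, 9 mm above its underside. Dish floor: 3 mm below the point in the middle, rising 9 degrees all round; rim 9 mm above the point. A stub with two bayonet ears along x reaches 15 mm below the underside into the mount.
- ball_center (a point): Centre of the loose brass valve ball, 22 mm across, 47 g, that lies in the middle of the dish, free to roll.
- cast_foot: Small grey casting, 38 by 45 mm, 50 mm high, loose on the bench. Origin at the centre of its underside. Leave alone.
- hex_key: Bent steel hex key, 114 mm long (along its own y), 36 mm wide, 8 mm high, lying loose beside the scale. Origin at the centre of its underside. Leave alone.
- bolt: Loose hexagon bolt standing on its head, 19 mm across, 36 mm high. Origin at the centre of its underside. Leave alone.

How it is judged (in metres and radians):
On the way, in this order (a step that is already met when the one before it is completed fails the run):
1. the green key is pressed down, with the other two up (value of joint store_key above 0.0035 m and value of joint each of off_key, zero_key below 0.0015 m), for 0.1 s.
2. then the red key is pressed down, with the other two up (value of joint off_key above 0.0035 m and value of joint each of store_key, zero_key below 0.0015 m), for 0.1 s.
3. the pan is turned a quarter turn (at least 75 degrees) while it still sits on its mount (angle between the x axis of pan_grip and the x axis of mount, either way round above 1.3 rad and z of pan_grip in the frame of mount below 0.013 m and horizontal distance between pan_grip and mount below 0.006 m), for 0.1 s.
At the end, for the whole second after the job is handed in: The fingers hold the pan (and nothing else carries it) with the lugs' mid-height 60 to 170 mm above the mount's top face, its axis within 40 mm of the mount's, level within 0.10 rad (6 degrees) and still; the ball rests in the dish within 8 mm of its middle and is not touched by the fingers (z of pan_grip in the frame of mount between 0.06 and 0.17 m and horizontal distance between pan_grip and mount below 0.04 m and angle between pan_grip's own z axis and vertical below 0.1 rad and horizontal distance between ball_center and pan_grip below 0.008 m and z of ball_center in the frame of pan_grip below 0.012 m and contact force between ball and pan above 0.1 N and contact force between ball and the fingers below 0.05 N and contact force between pan and the fingers above 2 N and contact force between pan and scale below 0.05 N and linear speed of pan below 0.02 m/s and angular speed of pan below 0.1 rad/s and linear speed of ball below 0.03 m/s); the arm keeps its last pose, push and grip.
It fails at once if the yellow zero key is pressed (value of joint zero_key above 0.0025 m).
It fails at once if two keys are down at once (value of joint each of store_key, off_key above 0.0025 m).
It fails at once if the ball rolls more than 13 mm from the middle of the dish or leaves it (horizontal distance between ball_center and pan_grip above 0.013 m or distance between ball_center and pan_grip above 0.022 m).
It fails at once if the pan is tipped more than 0.2 rad (11 degrees) from level (angle between pan_grip's own z axis and vertical above 0.2 rad).
It fails at once if the casting, bolt or hex key is shifted more than 15 mm (distance of any of cast_foot, bolt, hex_key from where it was at the start of the episode above 0.015 m).
It also fails if it takes over 59 s, if anything falls off the work surface, if the arm or the gripper's body presses on something with over 40 N, if the wrist force passes 120 N, or if a joint passes its speed limit or range.

## Robot

A 6-joint arm with a two-finger parallel gripper is mounted at the origin on a cart in front of the work surface, level with it; the furniture and walls round the work are solid. World frame = base frame: x ahead of the robot, y to its left, z up, the work surface at z = 0. Lengths are in mm, angles in rad, forces in N, time in s.
With the tool pointing down it reaches from about 275 to 1000 mm from the base axis. Payload 8.4 kg.
Tool frame: the origin (TCP) lies between the finger pads; the fingertips stand 8 mm ahead of it and the grasp point (between the pads) lies 11 mm behind it (tcp_to_tips is the distance from the TCP to the fingertips, in mm); z points along the fingers, y is the line along which they close (so a half turn about z gives the same grasp; the last joint's range is limited). The gripper opens to 85 mm and grips with 20 to 120 N. Pads are 22 mm wide; open, the fingers measure 114 mm over their backs; the gripper's body (76 mm by 85 mm) begins 54 mm behind the grasp point. The pads swing forward as they close: fully open they stand 13 mm farther back than shut.
Start: joints at [1.186, 0.353, 1.633, -0, 1.155, -0.002], TCP at [233.448, 579.767, 214.881] pointing down, gripper open.
Joint ranges: [-2.63, 2.63], [-0.92, 2.1], [0.06, 2.66], [-1.3, 4.44], [0, 2.69], [-3.02, 3.02]. Speed limits (rad/s): [2.22, 2.22, 2.79, 3.14, 3.14, 3.14].

## Interface

Orientations are given as [roll, pitch, yaw] about the fixed x, y, z axes, in that order (R = Rz(yaw) Ry(pitch) Rx(roll)).
In Python, from rig import * gives the robot as it stands.
- The arm moves only by the tool step_arm, never from a script. Its argument "motion" is a list of rows, each an object with "claw": the finger opening in mm, from 0 to 85.4; "delta_pos": the shift along the tool's x, y, z in mm, a list of three; "turn": the turn about the tool's z in rad. In form: [{"claw": claw, "delta_pos": [dx, dy, dz], "turn": turn}, ...]. A call has 1 to 8 rows; each row shifts and turns the commanded pose from where the row before left it, along the tool's axes as they then stand; what a row does not reach is not made up. A row lasts 1/12 s, in which the tool goes at most 41.7 mm and 7.16 degrees, less where a joint would pass 70% of its speed; a pose out of reach is approached as far as the arm can. A call is refused whole if a number of a shift passes 41.7 or a number of a turn 0.125, either way. A call with a gripper value outside its range is refused whole. The fingers move at their own pace and stop on an object; "force" is the grip in N (left out, the last holds). Time passes only in rows, so rows that do not move let the fingers close. It gives the time, the measured TCP pose, the force, the opening and the grip force at its end, in the units of the state.
- sense(): the state, without advancing time (a new reading comes with each control period).
- grab_frame(name): name is "side" or "top" or "wrist"; returns a dict with "img" (480x640x3 uint8, red, green, blue), "vertical_fov" (degrees; the focal length in pixels is half the picture's height over the tangent of half this angle, whatever the lens; pixels are square), "cx", "cy" (the principal point, pixels), "D" ([k1, k2, p1, p2, k3] as OpenCV has them; the pictures are not rectified), "R" (3x3) and "t" (3): a world point X has camera coordinates R X + t. Camera axes: x right, y down, z forward; pixel columns grow to the right and rows downward; lengths in mm; the calibration is good to about 2 mm. A picture is of the moment at which its call begins. There is no depth.
- sign_off(): hands the job in; it is judged then, once.
The state is a dict: "clock": time; "qpos": joint angles; "qvel": joint speeds; "joint_efforts": joint torques, N m; "eef_pos": TCP position; "tcp_rot": TCP orientation; "contact_force": force on the tool from outside, world axes, zero at the start; "wrist_torque": the same for the moment, N m; "opening": opening from 0.0 (shut) to 1.0 (fully open); "grasp_force": force on a finger pad.
Only numpy, scipy, OpenCV 4.12 (cv2) and the standard library are available. Lean on these libraries where they do the work, as an engineer would, in place of code of your own. Each camera call takes 0.05 s, during which the arm holds its last target. There are 200 camera calls.

## Working session

There is one attempt and no reset: what is moved stays moved. The work goes in short steps, Python scripts to look and compute and a tool call to move; the robot and the scene stay as the last step left them, time stands still between calls to the robot, and variables do not carry over. Pictures are saved under pics/ and viewed, at most 10 in all, crops included, and the job is handed in when it is done.

Besides the shell and the picture viewer there is one more tool, called as name(argument=value, ...), one argument or row to a line, values as JSON. step_arm: Moves the arm, as the interface text tells. Its arguments: {"type":"object","properties":{"motion":{"type":"array","items":{"type":"object","properties":{"claw":{"type":"number"},"delta_pos":{"type":"array","items":{"type":"number"}},"turn":{"type":"number"}}}},"force":{"type":"number"}},"required":["motion"]}

```bash
mkdir -p pics
cat > h.py <<'E'
from rig import *
import numpy as np, cv2
def K(f):
    F=240/np.tan(np.radians(f["vertical_fov"])/2); return np.array([[F,0,f["cx"]],[0,F,f["cy"]],[0,0,1.]])
def ray(f,uv):
    p=cv2.undistortPoints(np.array([[uv]],float),K(f),np.array(f["D"],float))[0,0]
    R=np.array(f["R"]);t=np.array(f["t"]); return -R.T@t, R.T@np.array([p[0],p[1],1])
def onz(f,uv,z):
    o,d=ray(f,uv); return o+d*(z-o[2])/d[2]
def tri(pairs):
    A=np.zeros((3,3));b=np.zeros(3);L=[]
    for f,uv in pairs:
        o,d=ray(f,uv);d=d/np.linalg.norm(d);P=np.eye(3)-np.outer(d,d);A+=P;b+=P@o;L.append((P,o))
    x=np.linalg.solve(A,b); return x,[np.linalg.norm(P@(x-o)) for P,o in L]
def proj(f,X):
    R=np.array(f["R"]);return cv2.projectPoints(np.array(X,float).reshape(-1,1,3),cv2.Rodrigues(R)[0],np.array(f["t"],float),K(f),np.array(f["D"],float))[0][:,0]
E
python3 - <<'E'
from h import *
import pickle
print(sense())
F={}
for n in("side","top","wrist"):
    f=grab_frame(n);F[n]=f;cv2.imwrite(f"pics/{n}0.png",f["img"][:,:,::-1])
    o=-np.array(f["R"]).T@np.array(f["t"]);print(n,o.round(),f["vertical_fov"],f["D"],np.array(f["R"])[2].round(2))
pickle.dump(F,open("F0.pkl","wb"))
E
```

```text
{'clock': 0.0, 'qpos': array([ 1.18562134e+00,  3.53659652e-01,  1.63416097e+00,  8.95803152e-06,
        1.15520141e+00, -2.40189442e-03]), 'qvel': array([-0.00186916, -0.00124619,  0.0008378 , -0.00174346, -0.00224383,
       -0.0020198 ]), 'joint_efforts': array([ 2.62518970e-04, -6.05251265e+01, -3.42063975e+01,  1.48395579e-04,
        9.47505527e-03, -1.24887688e-05]), 'eef_pos': array([233.23812463, 579.29197453, 214.14303397]), 'tcp_rot': array([-3.14016330e+00, -1.16235013e-05,  2.75881593e+00]), 'contact_force': array([-0.2491967 ,  0.08862688,  0.06018487]), 'wrist_torque': array([ 0.02904143, -0.00501229,  0.03562519]), 'grasp_force': 0.0, 'opening': 0.9998467042493597}
side [416. 613. 632.] 50.13990323373717 [-0.11663451  0.          0.          0.          0.        ] [ 0.16 -0.75 -0.65]
top [381.   2. 947.] 43.066986128820396 [-0.20136906  0.          0.          0.          0.        ] [ 0.19 -0.03 -0.98]
wrist [167. 608. 373.] 63.729348331333775 [0.01705345 0.         0.         0.         0.        ] [ 0.26 -0.11 -0.96]
```

View pics/top0.png

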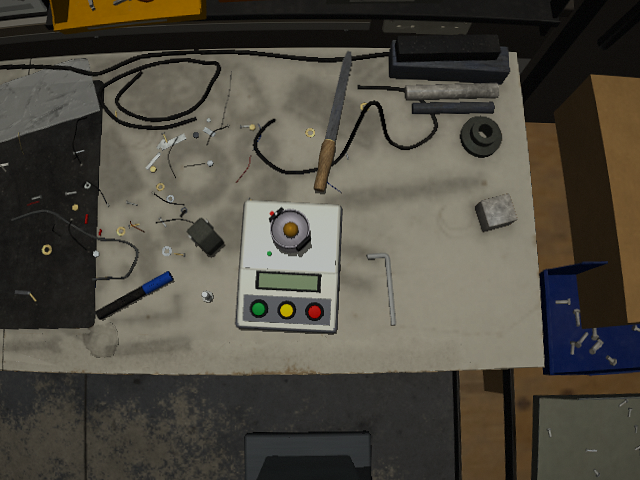

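View pics/side0.png

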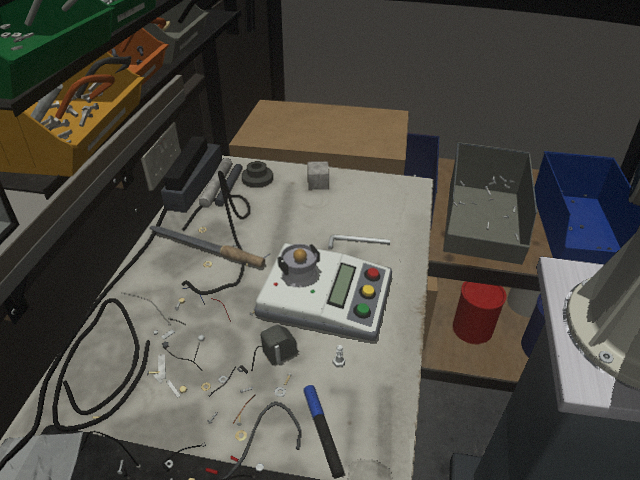

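The top view shows the keys at about (259,309), (287,310) and (315,312), the ball at (291,229), the lugs near (277,213) and (305,249), the bolt at (207,296) and a dark block at (206,236). The side view shows the same parts, with the scale near (325,290).

```bash
cat > m.py <<'E'
from h import *
import pickle
F=pickle.load(open("F0.pkl","rb"))
roi={"top":(235,195,110,140),"side":(250,235,150,110)}
rng={"green":[((45,100,40),(85,255,255))],"yellow":[((22,120,80),(35,255,255))],"red":[((0,130,60),(6,255,255)),((172,130,60),(180,255,255))],"ball":[((8,80,40),(21,255,255))]}
C={}
for n in roi:
    x,y,w,h=roi[n];hsv=cv2.cvtColor(F[n]["img"],cv2.COLOR_RGB2HSV)
    for c,rs in rng.items():
        m=sum(cv2.inRange(hsv,np.array(a),np.array(b)) for a,b in rs);mm=np.zeros_like(m);mm[y:y+h,x:x+w]=m[y:y+h,x:x+w]
        k,_,st,ce=cv2.connectedComponentsWithStats(mm)
        L=sorted([(st[i,4],*ce[i].round(1),*st[i,:4]) for i in range(1,k)],reverse=True)[:3]
        print(n,c,[tuple(float(v) for v in l) for l in L if l[0]>4]);C[n,c]=L
for c in rng:
    x,e=tri([(F[n],C[n,c][0][1:3]) for n in roi]);print(c,x.round(1),np.round(e,1))
for c in("red","green"):
    if all(len(C[n,c])>1 for n in roi):
        x,e=tri([(F[n],C[n,c][1][1:3]) for n in roi]);print(c,"dot",x.round(1),np.round(e,1))
a=[]
for n,(x,y,w,h),s in(("top",(235,190,115,150),5),("side",(250,235,150,110),5)):
    cv2.imwrite(f"pics/{n}c.png",cv2.resize(F[n]["img"][y:y+h,x:x+w,::-1],None,fx=4,fy=4,interpolation=cv2.INTER_CUBIC))
E
python3 m.py
```

```text
top green [(132.0, 258.0, 308.5, 252.0, 302.0, 13.0, 13.0), (16.0, 268.7, 253.1, 267.0, 251.0, 5.0, 5.0)]
top yellow [(133.0, 286.1, 310.0, 280.0, 304.0, 13.0, 13.0)]
top red [(130.0, 314.1, 311.4, 308.0, 305.0, 13.0, 13.0), (13.0, 271.4, 212.9, 270.0, 211.0, 4.0, 5.0)]
top ball [(173.0, 290.2, 229.1, 283.0, 222.0, 15.0, 15.0)]
side green [(89.0, 362.6, 308.0, 357.0, 304.0, 12.0, 9.0), (7.0, 312.3, 291.0, 311.0, 290.0, 3.0, 3.0)]
side yellow [(106.0, 367.5, 290.0, 362.0, 285.0, 12.0, 11.0)]
side red [(81.0, 372.7, 272.0, 367.0, 268.0, 12.0, 9.0), (6.0, 275.3, 283.8, 274.0, 283.0, 3.0, 3.0)]
side ball [(127.0, 299.5, 255.0, 294.0, 249.0, 12.0, 13.0), (36.0, 256.1, 258.7, 250.0, 256.0, 13.0, 8.0)]
green [454.8  73.3  40.7] [0.7 0.7]
yellow [452.4  31.5  38.9] [0.6 0.6]
red [449.5 -10.2  40.5] [0.8 0.8]
ball [565.5  23.5  86.7] [0.5 0.5]
red dot [599.9  53.1  44. ] [0.8 0.8]
green dot [537.8  57.   44.6] [0.6 0.6]
```

View pics/topc.png

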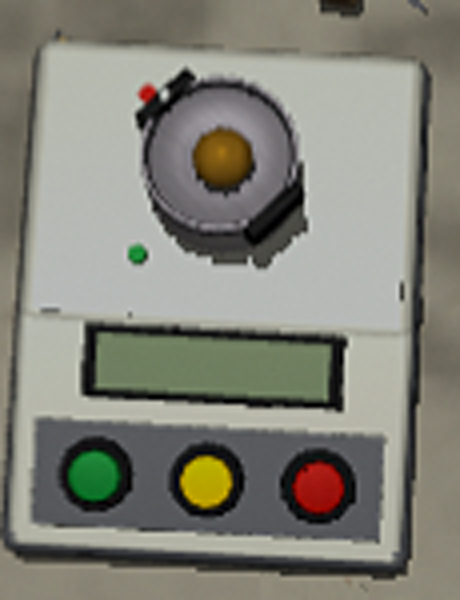

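The keys triangulate with 41.8 mm pitch and agree to under 1 mm. All heights read about 4 mm too high, since the dots come out at 44 mm where the housing is 40 mm, so the key tops are at about 36–37 mm. The pan axis is near (566, 23.7). The dots put the lug direction at about 40.5°, ending at about 130°. I'll move above the green key with the claw shut.

step_arm(
  motion=[
    {"claw": 0,"delta_pos": [-24.3,-24.3,7],"turn": 0},
    {"claw": 0,"delta_pos": [-24.3,-24.3,7],"turn": 0},
    {"claw": 0,"delta_pos": [-24.3,-24.3,7],"turn": 0},
    {"claw": 0,"delta_pos": [-24.3,-24.3,7],"turn": 0},
    {"claw": 0,"delta_pos": [-24.3,-24.3,7],"turn": 0},
    {"claw": 0,"delta_pos": [-24.3,-24.3,7],"turn": 0},
    {"claw": 0,"delta_pos": [-24.3,-24.3,7],"turn": 0},
    {"claw": 0,"delta_pos": [-24.3,-24.3,7],"turn": 0},
  ],
)

```text
clock: 0.82
eef_pos: [341.3, 325.2, 158.5]
tcp_rot: [-3.142, 0.0, 2.759]
contact_force: [1.4, -1.0, 0.6]
opening: 0.001
grasp_force: 0.0
```

step_arm(
  motion=[
    {"claw": 0,"delta_pos": [-24.3,-24.3,7],"turn": 0},
    {"claw": 0,"delta_pos": [-24.3,-24.3,7],"turn": 0},
    {"claw": 0,"delta_pos": [-24.3,-24.3,7],"turn": 0},
    {"claw": 0,"delta_pos": [-24.3,-24.3,7],"turn": 0},
    {"claw": 0,"delta_pos": [-24.3,-24.3,7],"turn": 0},
    {"claw": 0,"delta_pos": [-24.3,-24.3,7],"turn": 0},
    {"claw": 0,"delta_pos": [-24.3,-24.3,7],"turn": 0},
    {"claw": 0,"delta_pos": [-24.3,-24.3,7],"turn": 0},
  ],
)

```text
clock: 1.48
eef_pos: [449.2, 72.2, 102.6]
tcp_rot: [3.142, 0.0, 2.759]
contact_force: [1.3, 0.8, 0.2]
opening: -0.001
grasp_force: 0.0
```

step_arm(
  motion=[
    {"claw": 0,"delta_pos": [0,0,0],"turn": -0.11},
    {"claw": 0,"delta_pos": [0,0,0],"turn": -0.11},
    {"claw": 0,"delta_pos": [0,0,0],"turn": -0.1},
    {"claw": 0,"delta_pos": [0,0,0],"turn": 0},
    {"claw": 0,"delta_pos": [0,0,0],"turn": 0},
    {"claw": 0,"delta_pos": [0,0,0],"turn": 0},
  ],
)

```text
clock: 1.98
eef_pos: [448.8, 74.0, 102.9]
tcp_rot: [-3.142, -0.0, 3.076]
contact_force: [-0.3, -0.6, 0.3]
opening: -0.002
grasp_force: 0.0
```

Run:
```python
from h import *
a=[]
for n,(x,y,w,h) in(("top",(230,190,120,150)),("side",(270,215,140,150)),("wrist",(0,0,640,480))):
    f=grab_frame(n);i=f["img"][y:y+h,x:x+w,::-1]
    a.append(cv2.resize(i,(int(w*300/h),300),interpolation=cv2.INTER_CUBIC))
    print(n,proj(f,[[448.8,74,95],[454.5,73.3,36.5],[449.3,-10.2,36.5],[565.5,23.6,94]]).round(0).tolist())
cv2.imwrite("pics/c1.png",cv2.resize(np.hstack(a),(800,int(300*800/sum(i.shape[1] for i in a)))))
```

```text
top [[254.0, 310.0], [258.0, 309.0], [314.0, 312.0], [290.0, 228.0]]
side [[368.0, 284.0], [362.0, 310.0], [372.0, 274.0], [299.0, 252.0]]
wrist [[323.0, 282.0], [324.0, 252.0], [187.0, 253.0], [247.0, 482.0]]
```

View pics/c1.png

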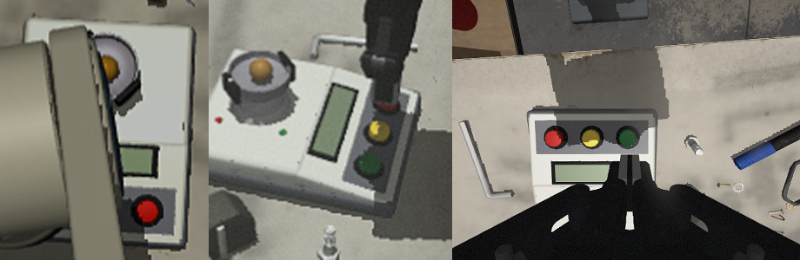

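The view shows the closed fingers over the green key, and the green key in the wrist view falls where it projects, at about (324,252). I'll descend.

step_arm(
  motion=[
    {"claw": 0,"delta_pos": [0,0,16],"turn": 0},
    {"claw": 0,"delta_pos": [0,0,16],"turn": 0},
    {"claw": 0,"delta_pos": [0,0,16],"turn": 0},
    {"claw": 0,"delta_pos": [0,0,3],"turn": 0},
    {"claw": 0,"delta_pos": [0,0,0],"turn": 0},
    {"claw": 0,"delta_pos": [0,0,0],"turn": 0},
  ],
)

```text
clock: 2.63
eef_pos: [449.0, 74.0, 52.2]
tcp_rot: [-3.142, -0.0, 3.078]
contact_force: [-0.2, 0.3, 0.4]
opening: -0.001
grasp_force: 0.0
```

step_arm(
  motion=[
    {"claw": 0,"delta_pos": [0,0,2],"turn": 0},
    {"claw": 0,"delta_pos": [0,0,2],"turn": 0},
    {"claw": 0,"delta_pos": [0,0,2],"turn": 0},
    {"claw": 0,"delta_pos": [0,0,0],"turn": 0},
    {"claw": 0,"delta_pos": [0,0,0],"turn": 0},
  ],
)

```text
clock: 3.05
eef_pos: [448.9, 73.9, 46.0]
tcp_rot: [3.142, 0.0, 3.079]
contact_force: [-0.0, 0.7, 1.0]
opening: -0.001
grasp_force: 0.0
```

step_arm(
  motion=[
    {"claw": 0,"delta_pos": [0,0,1.5],"turn": 0},
    {"claw": 0,"delta_pos": [0,0,1.5],"turn": 0},
    {"claw": 0,"delta_pos": [0,0,0],"turn": 0},
    {"claw": 0,"delta_pos": [0,0,0],"turn": 0},
  ],
)

```text
clock: 3.38
eef_pos: [448.8, 73.9, 42.8]
tcp_rot: [-3.142, -0.0, 3.079]
contact_force: [0.2, 0.4, -0.1]
opening: 0.001
grasp_force: 0.0
```

step_arm(
  motion=[
    {"claw": 0,"delta_pos": [0,0,1.5],"turn": 0},
    {"claw": 0,"delta_pos": [0,0,1.5],"turn": 0},
    {"claw": 0,"delta_pos": [0,0,0],"turn": 0},
    {"claw": 0,"delta_pos": [0,0,0],"turn": 0},
  ],
)

```text
clock: 3.72
eef_pos: [448.8, 73.9, 39.7]
tcp_rot: [-3.142, -0.0, 3.079]
contact_force: [0.0, 0.2, -0.3]
opening: -0.001
grasp_force: 0.0
```

step_arm(
  motion=[
    {"claw": 0,"delta_pos": [0,0,1.5],"turn": 0},
    {"claw": 0,"delta_pos": [0,0,0],"turn": 0},
    {"claw": 0,"delta_pos": [0,0,0],"turn": 0},
  ],
)

```text
clock: 3.97
eef_pos: [448.8, 73.9, 38.3]
tcp_rot: [-3.142, -0.0, 3.079]
contact_force: [-0.2, -0.2, -0.3]
opening: -0.005
grasp_force: 0.0
```

Run:
```python
from h import *
a=[]
for n,(x,y,w,h) in(("side",(310,215,100,115)),("wrist",(160,180,300,230))):
    f=grab_frame(n);i=f["img"][y:y+h,x:x+w,::-1]
    a.append(cv2.resize(i,(int(w*400/h),400),interpolation=cv2.INTER_CUBIC))
s=sense();print(s["contact_force"],s["eef_pos"])
i=np.hstack(a);cv2.imwrite("pics/c2.png",cv2.resize(i,(800,int(400*800/i.shape[1]))))
```

```text
[-0.39308765  1.37928441 -0.72584388] [448.90857026  73.87125353  38.3917256 ]
```

View pics/c2.png

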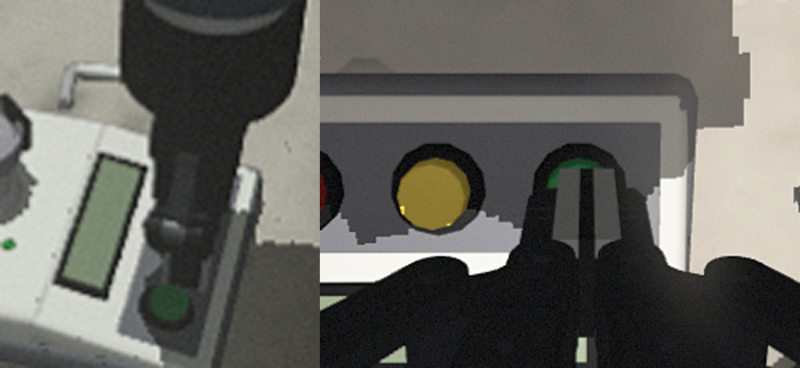

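The fingertips stand just over the green key, centred sideways at crop column 585, and don't seem to be touching yet. I'll keep going down slowly.

step_arm(
  motion=[
    {"claw": 0,"delta_pos": [0,0,1],"turn": 0},
    {"claw": 0,"delta_pos": [0,0,1],"turn": 0},
    {"claw": 0,"delta_pos": [0,0,0],"turn": 0},
    {"claw": 0,"delta_pos": [0,0,0],"turn": 0},
  ],
)

```text
clock: 4.4
eef_pos: [448.8, 73.9, 36.3]
tcp_rot: [-3.142, -0.0, 3.079]
contact_force: [-0.6, 0.7, 0.5]
opening: -0.003
grasp_force: 0.0
```

step_arm(
  motion=[
    {"claw": 0,"delta_pos": [0,0,1],"turn": 0},
    {"claw": 0,"delta_pos": [0,0,1],"turn": 0},
    {"claw": 0,"delta_pos": [0,0,0],"turn": 0},
    {"claw": 0,"delta_pos": [0,0,0],"turn": 0},
  ],
)

```text
clock: 4.73
eef_pos: [448.8, 73.9, 34.3]
tcp_rot: [-3.142, -0.0, 3.079]
contact_force: [0.6, -1.1, -0.7]
opening: -0.002
grasp_force: 0.0
```

Run:
```python
import rig
print([n for n in dir(rig) if n[0]!='_'][:40], getattr(rig,'tcp_to_tips',None))
```

```text
['MotionError', 'grab_frame', 'sense', 'sign_off', 'tcp_to_tips'] 8.0
```

step_arm(
  motion=[
    {"claw": 0,"delta_pos": [0,0,1],"turn": 0},
    {"claw": 0,"delta_pos": [0,0,1],"turn": 0},
    {"claw": 0,"delta_pos": [0,0,0],"turn": 0},
    {"claw": 0,"delta_pos": [0,0,0],"turn": 0},
  ],
)

```text
clock: 5.07
eef_pos: [448.8, 73.9, 32.3]
tcp_rot: [-3.142, -0.0, 3.079]
contact_force: [-0.6, -0.1, 0.3]
opening: 0.003
grasp_force: 0.0
```

Run:
```python
from h import *
a=[]
for n,(x,y,w,h) in(("side",(330,240,70,80)),("wrist",(200,180,240,200))):
    f=grab_frame(n);i=f["img"][y:y+h,x:x+w,::-1]
    a.append(cv2.resize(cv2.convertScaleAbs(i,alpha=1.8,beta=15),(int(w*450/h),450),interpolation=cv2.INTER_CUBIC))
    print(n,proj(f,[[448.8,74,24.3],[454.5,73.3,36.5],[452.4,31.5,36.5]]).round(0).tolist())
i=np.hstack(a);cv2.imwrite("pics/c3.png",cv2.resize(i,(800,int(450*800/i.shape[1]))));print(i.shape)
```

```text
side [[365.0, 316.0], [362.0, 310.0], [367.0, 291.0]]
wrist [[324.0, 281.0], [323.0, 305.0], [228.0, 306.0]]
(450, 933, 3)
```

View pics/c3.png

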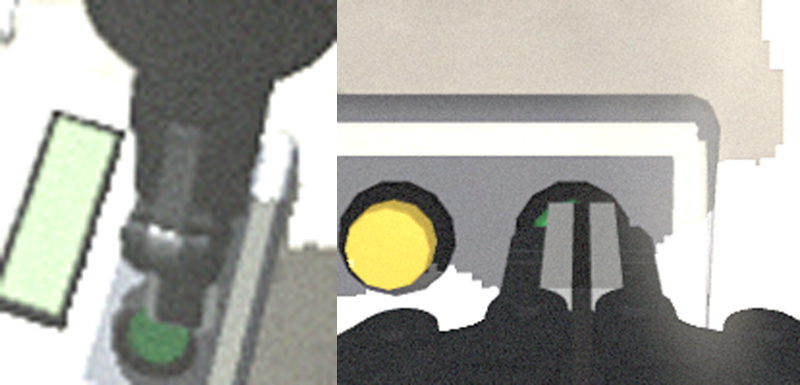

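The finger's lower edge in the side view (px about (368,307)) sits some 8 px above where a tip 8 mm ahead of the TCP should appear. The real tip is therefore probably still above the key, so I'll go on until the force shows.

step_arm(
  motion=[
    {"claw": 0,"delta_pos": [0,0,1],"turn": 0},
    {"claw": 0,"delta_pos": [0,0,1],"turn": 0},
    {"claw": 0,"delta_pos": [0,0,0],"turn": 0},
    {"claw": 0,"delta_pos": [0,0,0],"turn": 0},
  ],
)

```text
clock: 5.5
eef_pos: [448.8, 73.8, 30.3]
tcp_rot: [-3.142, -0.0, 3.079]
contact_force: [-0.6, 0.6, 0.7]
opening: -0.0
grasp_force: 0.0
```

step_arm(
  motion=[
    {"claw": 0,"delta_pos": [0,0,1],"turn": 0},
    {"claw": 0,"delta_pos": [0,0,1],"turn": 0},
    {"claw": 0,"delta_pos": [0,0,0],"turn": 0},
    {"claw": 0,"delta_pos": [0,0,0],"turn": 0},
  ],
)

```text
clock: 5.83
eef_pos: [448.8, 73.9, 28.3]
tcp_rot: [-3.142, -0.0, 3.079]
contact_force: [-0.2, 0.6, 0.4]
opening: -0.0
grasp_force: 0.0
```

step_arm(
  motion=[
    {"claw": 0,"delta_pos": [0,0,1],"turn": 0},
    {"claw": 0,"delta_pos": [0,0,1],"turn": 0},
    {"claw": 0,"delta_pos": [0,0,0],"turn": 0},
    {"claw": 0,"delta_pos": [0,0,0],"turn": 0},
  ],
)

```text
clock: 6.17
eef_pos: [448.9, 73.8, 26.3]
tcp_rot: [-3.142, -0.0, 3.079]
contact_force: [-0.3, 0.5, -0.2]
opening: 0.001
grasp_force: 0.0
```

Run:
```python
from h import *
s=sense();print(s["contact_force"],s["joint_efforts"].round(2),s["eef_pos"])
a=[]
for n,(x,y,w,h) in(("side",(345,280,40,45)),("wrist",(220,200,200,140))):
    f=grab_frame(n);i=f["img"][y:y+h,x:x+w,::-1]
    a.append(cv2.resize(cv2.convertScaleAbs(i,alpha=1.8,beta=15),(int(w*400/h),400),interpolation=cv2.INTER_NEAREST))
    X=s["eef_pos"];print(n,proj(f,[X+[0,0,-8],X+[0,0,5],X+[-11,0,5],X+[-11,0,-8],[454.5,73.3,36.5],[452.4,31.5,36.5]]).round(1).tolist())
i=np.hstack(a);print(i.shape);cv2.imwrite("pics/c4.png",cv2.resize(i,(800,int(400*800/i.shape[1]))))
```

```text
[-0.29224719  0.46423283 -0.20947951] [-0.000e+00 -4.776e+01 -1.928e+01 -0.000e+00 -1.000e-02 -0.000e+00] [448.85400951  73.82939676  26.30906532]
side [[365.0, 318.3], [365.5, 312.8], [372.6, 313.9], [371.9, 319.4], [362.2, 309.8], [367.1, 291.0]]
wrist [[323.4, 281.6], [323.2, 293.5], [321.5, 269.9], [321.8, 259.4], [322.8, 311.0], [224.4, 312.3]]
(400, 926, 3)
```

View pics/c4.png

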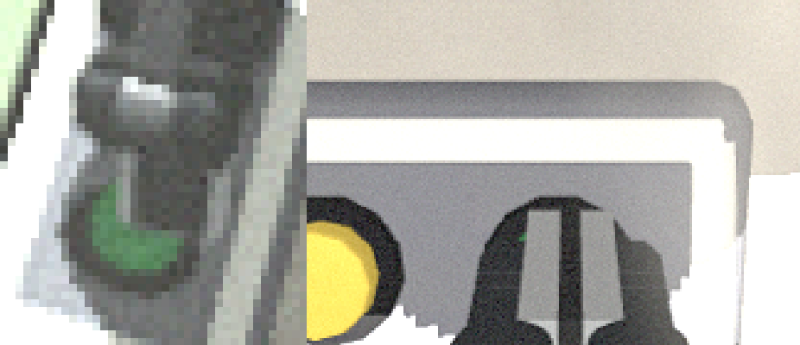

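Both views now put the fingertips some 18–20 mm above the nominal TCP tip line (tip end near wrist row 285, side row 309), so there are several mm still to go before contact.

step_arm(
  motion=[
    {"claw": 0,"delta_pos": [0,0,1],"turn": 0},
    {"claw": 0,"delta_pos": [0,0,1],"turn": 0},
    {"claw": 0,"delta_pos": [0,0,1],"turn": 0},
    {"claw": 0,"delta_pos": [0,0,0],"turn": 0},
    {"claw": 0,"delta_pos": [0,0,0],"turn": 0},
  ],
)

```text
clock: 6.68
eef_pos: [448.8, 73.9, 23.3]
tcp_rot: [-3.142, -0.0, 3.079]
contact_force: [-0.3, 0.4, -0.3]
opening: 0.001
grasp_force: 0.0
```

step_arm(
  motion=[
    {"claw": 0,"delta_pos": [0,0,1],"turn": 0},
    {"claw": 0,"delta_pos": [0,0,1],"turn": 0},
    {"claw": 0,"delta_pos": [0,0,0],"turn": 0},
    {"claw": 0,"delta_pos": [0,0,0],"turn": 0},
  ],
)

```text
clock: 7.02
eef_pos: [449.1, 73.9, 21.4]
tcp_rot: [3.142, 0.0, 3.079]
contact_force: [0.5, 0.7, 1.5]
opening: 0.002
grasp_force: 0.7
```

step_arm(
  motion=[
    {"claw": 0,"delta_pos": [0,0,1],"turn": 0},
    {"claw": 0,"delta_pos": [0,0,1],"turn": 0},
    {"claw": 0,"delta_pos": [0,0,0],"turn": 0},
    {"claw": 0,"delta_pos": [0,0,0],"turn": 0},
  ],
)

```text
clock: 7.35
eef_pos: [449.3, 73.9, 19.5]
tcp_rot: [3.141, 0.001, 3.079]
contact_force: [0.5, 0.3, 3.6]
opening: -0.0
grasp_force: 1.2
```

step_arm(
  motion=[
    {"claw": 0,"delta_pos": [0,0,1],"turn": 0},
    {"claw": 0,"delta_pos": [0,0,0],"turn": 0},
    {"claw": 0,"delta_pos": [0,0,0],"turn": 0},
  ],
)

```text
clock: 7.6
eef_pos: [449.1, 73.9, 18.4]
tcp_rot: [3.141, 0.0, 3.079]
contact_force: [2.0, 0.1, 3.8]
opening: -0.0
grasp_force: 1.5
```

step_arm(
  motion=[
    {"claw": 0,"delta_pos": [0,0,1],"turn": 0},
    {"claw": 0,"delta_pos": [0,0,1],"turn": 0},
    {"claw": 0,"delta_pos": [0,0,0],"turn": 0},
    {"claw": 0,"delta_pos": [0,0,0],"turn": 0},
  ],
)

```text
clock: 7.93
eef_pos: [449.3, 74.0, 16.7]
tcp_rot: [3.141, 0.001, 3.079]
contact_force: [0.8, -0.8, 8.2]
opening: 0.0
grasp_force: 4.6
```

The green key bottomed at 8 N. Contact began at TCP z of about 22, so the shut tips are about 15 mm behind the TCP. Now I'll lift, move over the red key and press to the same depth.

step_arm(
  motion=[
    {"claw": 0,"delta_pos": [0,0,-12],"turn": 0},
    {"claw": 0,"delta_pos": [0,0,-12],"turn": 0},
    {"claw": 0,"delta_pos": [0,-20,0],"turn": 0},
    {"claw": 0,"delta_pos": [0,-22,0],"turn": 0},
    {"claw": 0,"delta_pos": [0,-22,0],"turn": 0},
    {"claw": 0,"delta_pos": [0,-19.7,0],"turn": 0},
    {"claw": 0,"delta_pos": [0,0,0],"turn": 0},
    {"claw": 0,"delta_pos": [0,0,0],"turn": 0},
  ],
)

```text
clock: 8.6
eef_pos: [442.6, -10.2, 40.0]
tcp_rot: [3.142, -0.002, 3.077]
contact_force: [1.4, -0.1, -0.0]
opening: 0.004
grasp_force: 0.0
```

step_arm(
  motion=[
    {"claw": 0,"delta_pos": [0,0,8],"turn": 0},
    {"claw": 0,"delta_pos": [0,0,8],"turn": 0},
    {"claw": 0,"delta_pos": [0,0,2],"turn": 0},
    {"claw": 0,"delta_pos": [0,0,2],"turn": 0},
    {"claw": 0,"delta_pos": [0,0,1.5],"turn": 0},
    {"claw": 0,"delta_pos": [0,0,1],"turn": 0},
    {"claw": 0,"delta_pos": [0,0,0],"turn": 0},
    {"claw": 0,"delta_pos": [0,0,0],"turn": 0},
  ],
)

```text
clock: 9.27
eef_pos: [443.5, -9.4, 18.0]
tcp_rot: [3.141, -0.0, 3.079]
contact_force: [-1.3, 3.2, 2.3]
opening: -0.002
grasp_force: 1.6
```

step_arm(
  motion=[
    {"claw": 0,"delta_pos": [0,0,1],"turn": 0},
    {"claw": 0,"delta_pos": [0,0,1],"turn": 0},
    {"claw": 0,"delta_pos": [0,0,0],"turn": 0},
    {"claw": 0,"delta_pos": [0,0,0],"turn": 0},
  ],
)

```text
clock: 9.6
eef_pos: [443.8, -9.5, 16.5]
tcp_rot: [3.141, 0.0, 3.079]
contact_force: [-4.1, 3.0, 14.2]
opening: -0.0
grasp_force: 7.1
```

Red is down at 14 N. Now I'll lift, open and go above the pan.

step_arm(
  motion=[
    {"claw": 0,"delta_pos": [0,0,-20],"turn": 0},
    {"claw": 0,"delta_pos": [0,0,-30],"turn": 0},
    {"claw": 0,"delta_pos": [0,0,-30],"turn": 0},
    {"claw": 0,"delta_pos": [0,0,-30],"turn": 0},
    {"claw": 40,"delta_pos": [-30,10,0],"turn": 0},
    {"claw": 85,"delta_pos": [-30,10,0],"turn": 0},
    {"claw": 85,"delta_pos": [-30,10,0],"turn": 0},
    {"claw": 85,"delta_pos": [-29.8,10.6,0],"turn": 0},
  ],
)

```text
clock: 10.27
eef_pos: [567.3, 23.4, 126.3]
tcp_rot: [-3.141, 0.001, 3.079]
contact_force: [0.5, 0.4, 1.1]
opening: 0.561
grasp_force: 0.0
```

step_arm(
  motion=[
    {"claw": 85,"delta_pos": [0,0,0],"turn": 0.112},
    {"claw": 85,"delta_pos": [0,0,0],"turn": 0.112},
    {"claw": 85,"delta_pos": [0,0,0],"turn": 0.112},
    {"claw": 85,"delta_pos": [0,0,0],"turn": 0.112},
    {"claw": 85,"delta_pos": [0,0,0],"turn": 0.112},
    {"claw": 85,"delta_pos": [0,0,0],"turn": 0.112},
    {"claw": 85,"delta_pos": [0,0,0],"turn": 0.112},
    {"claw": 85,"delta_pos": [0,0,0],"turn": 0},
  ],
)

```text
clock: 10.93
eef_pos: [565.7, 23.1, 125.7]
tcp_rot: [-3.141, 0.0, 2.29]
contact_force: [-0.0, 0.1, 0.3]
opening: 0.993
grasp_force: 0.0
```

Run:
```python
from h import *
import pickle
s=sense();print(s["eef_pos"],s["tcp_rot"],s["opening"])
F={n:grab_frame(n) for n in("wrist","side")};pickle.dump((s,F),open("F1.pkl","wb"))
f=F["wrist"];print(proj(f,[[565.5,23.6,83],[566,23.7,40],[448,30,36]]).round())
a=F["wrist"]["img"][:,:,::-1];b=F["side"]["img"][200:340,240:400,::-1]
i=np.hstack([cv2.resize(a,(533,400)),cv2.resize(b,(267,234),interpolation=cv2.INTER_CUBIC).__class__ and cv2.copyMakeBorder(cv2.resize(b,(267,234),interpolation=cv2.INTER_CUBIC),0,166,0,0,cv2.BORDER_CONSTANT)])
cv2.imwrite("pics/w1.png",cv2.convertScaleAbs(i,alpha=1.3,beta=10))
```

```text
[565.70829614  23.05873543 125.69678313] [-3.14135817e+00  2.32353710e-04  2.28962773e+00] 0.9934631517236276
[[325. 258.]
 [326. 236.]
 [186. 104.]]
```

View pics/w1.png

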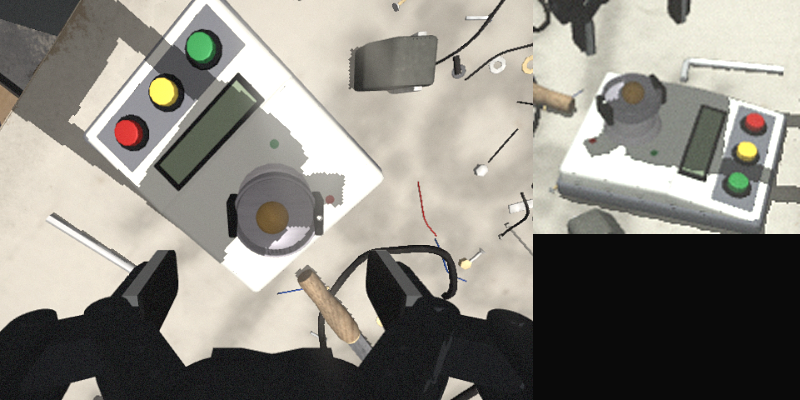

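The wrist view shows the lugs at about (232,215) and (319,210) in the scaled view, the ball at (272,218) and the open fingertips at about (175,251) and (367,251). Next I'll measure the lug tilt and where the tips really are.

Run:
```python
from h import *
import pickle
from scipy.optimize import least_squares
s,F=pickle.load(open("F1.pkl","rb"));f=F["wrist"];im=f["img"]
g=cv2.cvtColor(im,cv2.COLOR_RGB2GRAY)
m=(g<22).astype(np.uint8);mm=np.zeros_like(m);mm[215:300,262:400]=m[215:300,262:400]
k,l,st,ce=cv2.connectedComponentsWithStats(mm)
for i in range(1,k):
    if st[i,4]>60: print(st[i],ce[i].round(1),cv2.minAreaRect(np.argwhere(l==i)[:,::-1].astype(np.float32)))
y=s["tcp_rot"][2];R=np.array([[np.cos(y),np.sin(y),0],[np.sin(y),-np.cos(y),0],[0,0,-1]]).T
R=np.column_stack([[np.cos(y),np.sin(y),0],[np.sin(y),-np.cos(y),0],[0,0,-1]])
uv=np.array([[175,251],[367,251]])*1.2
def r(p): return (proj(f,[s["eef_pos"]+R@np.array([p[0],sg*42.7+p[2],p[1]]) for sg in(SG,-SG)])-uv).ravel()
for SG in(1,-1):
    q=least_squares(r,[11,-15,0]);print("tip corner tool x,z,y",q.x.round(1),q.cost.round(2))
# ball & lug
hsv=cv2.cvtColor(im,cv2.COLOR_RGB2HSV);b=cv2.inRange(hsv,np.array((6,80,30)),np.array((22,255,255)));bb=np.zeros_like(b);bb[230:290,290:360]=b[230:290,290:360]
M=cv2.moments(bb);c=(M["m10"]/M["m00"],M["m01"]/M["m00"]);X=onz(f,c,83);print("ball",c,X,"tool rel",R.T@(X-s["eef_pos"]))
for c in([g_ for i,g_ in enumerate(ce) if i and st[i,4]>60]):
    print(onz(f,c,80).round(1))
```

```text
[272 233  13  52 499] [278.3 258.5] ((278.2720947265625, 258.53033447265625), (51.12230682373047, 11.573290824890137), 87.61405944824219)
tip corner tool x,z,y [-8729716.5 17781782.    -72729.4] 13271.23
tip corner tool x,z,y [  8.8 -28.    0.6] 0.02
ball (326.4418999151824, 260.843935538592) [567.46486623  22.71125621  83.        ] tool rel [-1.41821579  1.09313506 42.69678313]
[546.9   5.1  80. ]
```

The open tips measure 28 mm behind the TCP, which agrees with the 15 mm I found for them shut. The ball is within about 1.5 mm of the tool axis, and the lug direction is within 1° of the tool's y. For pads over the lugs (z 65–85) with tips near 58, the TCP goes to about 35.

step_arm(
  motion=[
    {"claw": 85,"delta_pos": [0,0,15],"turn": 0},
    {"claw": 85,"delta_pos": [0,0,15],"turn": 0},
    {"claw": 85,"delta_pos": [0,0,15],"turn": 0},
    {"claw": 85,"delta_pos": [0,0,15],"turn": 0},
    {"claw": 85,"delta_pos": [0,0,10],"turn": 0},
    {"claw": 85,"delta_pos": [0,0,8],"turn": 0},
    {"claw": 85,"delta_pos": [0,0,0],"turn": 0},
    {"claw": 85,"delta_pos": [0,0,0],"turn": 0},
  ],
)

```text
clock: 11.7
eef_pos: [565.7, 23.3, 47.8]
tcp_rot: [-3.141, -0.0, 2.296]
contact_force: [-0.3, -0.2, -0.2]
opening: 0.998
grasp_force: 0.0
```

Run:
```python
from h import *
f=grab_frame("wrist");g=grab_frame("side")
a=cv2.resize(f["img"],(533,400));b=cv2.resize(g["img"][205:325,250:350],(267,320),interpolation=cv2.INTER_CUBIC)
i=np.hstack([a,cv2.copyMakeBorder(b,0,80,0,0,cv2.BORDER_CONSTANT)])[:,:,::-1]
cv2.imwrite("pics/w2.png",cv2.convertScaleAbs(i,alpha=1.5,beta=10))
```

```text
(no output)
```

View pics/w2.png

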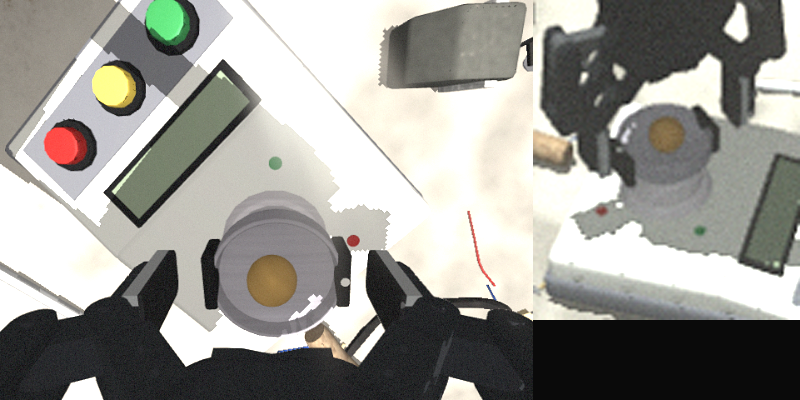

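The tips are at z of about 76 beside the lugs. The lug mid-point is at column 277 against finger mid 271.5, about 1–2 mm towards tool +y, and the alignment is otherwise good. I'll shift slightly, lower 12 mm and close.

step_arm(
  motion=[
    {"claw": 85,"delta_pos": [0,1.2,6],"turn": 0},
    {"claw": 85,"delta_pos": [0,0,6.5],"turn": 0},
    {"claw": 85,"delta_pos": [0,0,0],"turn": 0},
    {"claw": 72,"delta_pos": [0,0,0],"turn": 0},
    {"claw": 70,"delta_pos": [0,0,0],"turn": 0},
    {"claw": 68,"delta_pos": [0,0,0],"turn": 0},
    {"claw": 66,"delta_pos": [0,0,0],"turn": 0},
    {"claw": 66,"delta_pos": [0,0,0],"turn": 0},
  ],
  force=40,
)

```text
clock: 12.47
eef_pos: [566.8, 24.1, 35.5]
tcp_rot: [3.141, 0.0, 2.295]
contact_force: [-0.3, -0.3, -0.6]
opening: 0.773
grasp_force: 0.0
```

step_arm(
  motion=[
    {"claw": 65,"delta_pos": [0,0,0],"turn": 0},
    {"claw": 64,"delta_pos": [0,0,0],"turn": 0},
    {"claw": 62,"delta_pos": [0,0,0],"turn": 0},
    {"claw": 58,"delta_pos": [0,0,0],"turn": 0},
    {"claw": 58,"delta_pos": [0,0,0],"turn": 0},
    {"claw": 58,"delta_pos": [0,0,0],"turn": 0},
  ],
)

```text
clock: 12.97
eef_pos: [567.0, 24.2, 35.9]
tcp_rot: [3.141, 0.0, 2.295]
contact_force: [0.1, 0.9, 5.1]
opening: 0.744
grasp_force: 43.6
```

The grip holds at 63.5 mm opening, which matches the lug span. Now I'll turn it anticlockwise (negative about tool z).

step_arm(
  motion=[
    {"claw": 58,"delta_pos": [0,0,0],"turn": -0.02},
    {"claw": 58,"delta_pos": [0,0,0],"turn": -0.04},
    {"claw": 58,"delta_pos": [0,0,0],"turn": -0.06},
    {"claw": 58,"delta_pos": [0,0,0],"turn": -0.06},
    {"claw": 58,"delta_pos": [0,0,0],"turn": -0.06},
    {"claw": 58,"delta_pos": [0,0,0],"turn": -0.06},
    {"claw": 58,"delta_pos": [0,0,0],"turn": -0.06},
    {"claw": 58,"delta_pos": [0,0,0],"turn": -0.06},
  ],
)

```text
clock: 13.63
eef_pos: [567.1, 24.1, 35.9]
tcp_rot: [3.141, 0.001, 2.718]
contact_force: [-0.1, -0.7, 4.7]
opening: 0.745
grasp_force: 43.6
```

step_arm(
  motion=[
    {"claw": 58,"delta_pos": [0,0,0],"turn": -0.06},
    {"claw": 58,"delta_pos": [0,0,0],"turn": -0.06},
    {"claw": 58,"delta_pos": [0,0,0],"turn": -0.06},
    {"claw": 58,"delta_pos": [0,0,0],"turn": -0.06},
    {"claw": 58,"delta_pos": [0,0,0],"turn": -0.06},
    {"claw": 58,"delta_pos": [0,0,0],"turn": -0.06},
    {"claw": 58,"delta_pos": [0,0,0],"turn": -0.06},
    {"claw": 58,"delta_pos": [0,0,0],"turn": -0.06},
  ],
)

```text
clock: 14.3
eef_pos: [568.1, 23.5, 36.0]
tcp_rot: [-3.141, 0.003, -3.085]
contact_force: [3.5, -5.3, 1.5]
opening: 0.74
grasp_force: 43.4
```

step_arm(
  motion=[
    {"claw": 58,"delta_pos": [0,0,0],"turn": -0.06},
    {"claw": 58,"delta_pos": [0,0,0],"turn": -0.06},
    {"claw": 58,"delta_pos": [0,0,0],"turn": -0.06},
    {"claw": 58,"delta_pos": [0,0,0],"turn": -0.06},
    {"claw": 58,"delta_pos": [0,0,0],"turn": -0.06},
    {"claw": 58,"delta_pos": [0,0,0],"turn": -0.06},
    {"claw": 58,"delta_pos": [0,0,0],"turn": -0.05},
    {"claw": 58,"delta_pos": [0,0,0],"turn": -0.05},
  ],
)

```text
clock: 14.97
eef_pos: [568.9, 22.4, 36.0]
tcp_rot: [-3.138, 0.003, -2.625]
contact_force: [5.0, -11.9, -1.5]
opening: 0.74
grasp_force: 43.9
```

Run:
```python
from h import *
s=sense();print(s["clock"],s["eef_pos"],s["tcp_rot"],s["contact_force"],s["wrist_torque"],s["qpos"][5])
f=grab_frame("wrist");g=grab_frame("side")
a=cv2.resize(f["img"],(533,400));b=cv2.resize(g["img"][205:325,250:350],(267,320),interpolation=cv2.INTER_CUBIC)
i=np.hstack([a,cv2.copyMakeBorder(b,0,80,0,0,cv2.BORDER_CONSTANT)])[:,:,::-1]
cv2.imwrite("pics/w3.png",cv2.convertScaleAbs(i,alpha=1.5,beta=10))
```

```text
14.9667 [568.88783451  22.44959216  36.00496166] [-3.13760636e+00  2.62255223e-03 -2.62516786e+00] [  5.00564786 -11.85007216  -1.45257383] [-1.88171539 -0.95748465 -0.13811693] -2.0464648115898263
```

View pics/w3.png

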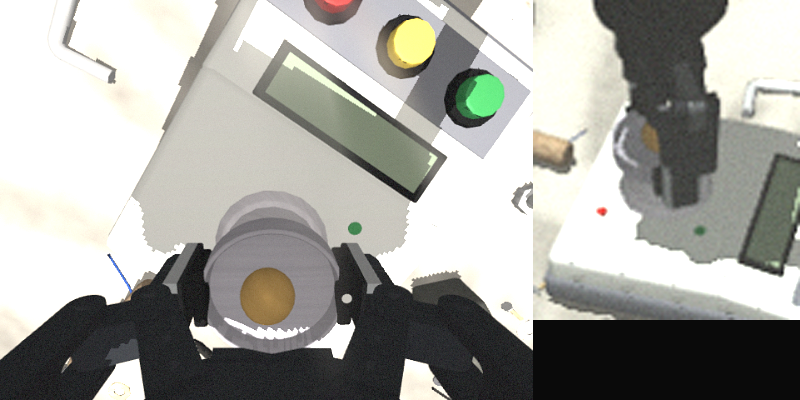

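The lug's white dot is now beside the green dot (355,228), the ball is still central at (267,296) and the pan has turned 78°. A side force of 12 N has built up from a small axis offset, so I'll relieve it while finishing the quarter turn.

step_arm(
  motion=[
    {"claw": 58,"delta_pos": [-0.2,-0.7,0],"turn": -0.05},
    {"claw": 58,"delta_pos": [-0.2,-0.7,0],"turn": -0.05},
    {"claw": 58,"delta_pos": [-0.2,-0.7,0],"turn": -0.05},
    {"claw": 58,"delta_pos": [0,0,0],"turn": -0.05},
    {"claw": 58,"delta_pos": [0,0,0],"turn": -0.02},
    {"claw": 58,"delta_pos": [0,0,0],"turn": 0},
    {"claw": 58,"delta_pos": [0,0,0],"turn": 0},
  ],
)

```text
clock: 15.65
eef_pos: [569.9, 21.9, 36.0]
tcp_rot: [-3.139, 0.002, -2.408]
contact_force: [3.6, -6.1, 0.7]
opening: 0.742
grasp_force: 44.3
```

```bash
python3 -c "
from h import *
s=sense();print(s['contact_force'],s['wrist_torque'],s['tcp_rot'])"
```

```text
[ 3.61789279 -6.0583066   0.72095841] [-0.84645352 -0.51441836 -0.03354893] [-3.13878160e+00  1.56481768e-03 -2.40787082e+00]
```

step_arm(
  motion=[
    {"claw": 58,"delta_pos": [0.2,-0.6,0],"turn": 0},
    {"claw": 58,"delta_pos": [0.2,-0.7,0],"turn": 0},
    {"claw": 58,"delta_pos": [0,-0.6,0],"turn": 0},
    {"claw": 58,"delta_pos": [0,0,0],"turn": 0},
    {"claw": 58,"delta_pos": [0,0,-1],"turn": 0},
    {"claw": 58,"delta_pos": [0,0,-1],"turn": 0},
    {"claw": 58,"delta_pos": [0,0,-1],"turn": 0},
    {"claw": 58,"delta_pos": [0,0,-1],"turn": 0},
  ],
)

```text
clock: 16.32
eef_pos: [568.6, 20.9, 39.0]
tcp_rot: [3.141, -0.001, -2.408]
contact_force: [0.3, -0.7, -2.2]
opening: 0.744
grasp_force: 44.2
```

The force of -2.2 N equals the pan's weight, so it is free. I'll lift it smoothly.

step_arm(
  motion=[
    {"claw": 58,"delta_pos": [0,0,-1.5],"turn": 0},
    {"claw": 58,"delta_pos": [0,0,-2],"turn": 0},
    {"claw": 58,"delta_pos": [0,0,-2],"turn": 0},
    {"claw": 58,"delta_pos": [0,0,-2.5],"turn": 0},
    {"claw": 58,"delta_pos": [0,0,-3],"turn": 0},
    {"claw": 58,"delta_pos": [0,0,-3],"turn": 0},
    {"claw": 58,"delta_pos": [0,0,-3],"turn": 0},
    {"claw": 58,"delta_pos": [0,0,-3],"turn": 0},
  ],
)

```text
clock: 16.98
eef_pos: [569.3, 21.0, 59.8]
tcp_rot: [-3.142, 0.0, -2.408]
contact_force: [-0.3, -0.1, -3.4]
opening: 0.744
grasp_force: 44.3
```

step_arm(
  motion=[
    {"claw": 58,"delta_pos": [0,0,-4],"turn": 0},
    {"claw": 58,"delta_pos": [0,0,-4],"turn": 0},
    {"claw": 58,"delta_pos": [0,0,-4],"turn": 0},
    {"claw": 58,"delta_pos": [0,0,-4],"turn": 0},
    {"claw": 58,"delta_pos": [0,0,-4],"turn": 0},
    {"claw": 58,"delta_pos": [0,0,-4],"turn": 0},
    {"claw": 58,"delta_pos": [0,0,-4],"turn": 0},
    {"claw": 58,"delta_pos": [0,0,-4],"turn": 0},
  ],
)

```text
clock: 17.65
eef_pos: [569.2, 21.0, 91.8]
tcp_rot: [3.142, -0.0, -2.408]
contact_force: [-0.5, -0.6, -2.7]
opening: 0.747
grasp_force: 44.3
```

step_arm(
  motion=[
    {"claw": 58,"delta_pos": [0,0,-4],"turn": 0},
    {"claw": 58,"delta_pos": [0,0,-4],"turn": 0},
    {"claw": 58,"delta_pos": [0,0,-4],"turn": 0},
    {"claw": 58,"delta_pos": [0,0,-4],"turn": 0},
    {"claw": 58,"delta_pos": [0,0,-4],"turn": 0},
    {"claw": 58,"delta_pos": [0,0,-4],"turn": 0},
    {"claw": 58,"delta_pos": [0,0,-4],"turn": 0},
    {"claw": 58,"delta_pos": [0,0,-4],"turn": 0},
  ],
)

```text
clock: 18.32
eef_pos: [569.2, 21.0, 123.8]
tcp_rot: [3.142, -0.0, -2.408]
contact_force: [0.3, -0.4, -1.5]
opening: 0.743
grasp_force: 44.3
```

step_arm(
  motion=[
    {"claw": 58,"delta_pos": [0,0,-3],"turn": 0},
    {"claw": 58,"delta_pos": [0,0,-3],"turn": 0},
    {"claw": 58,"delta_pos": [0,0,-2],"turn": 0},
    {"claw": 58,"delta_pos": [0,0,-1],"turn": 0},
    {"claw": 58,"delta_pos": [0,0,0],"turn": 0},
    {"claw": 58,"delta_pos": [0,0,0],"turn": 0},
    {"claw": 58,"delta_pos": [0,0,0],"turn": 0},
    {"claw": 58,"delta_pos": [0,0,0],"turn": 0},
  ],
)

```text
clock: 18.98
eef_pos: [569.1, 21.0, 132.2]
tcp_rot: [3.141, -0.0, -2.408]
contact_force: [-1.3, 0.5, -2.1]
opening: 0.738
grasp_force: 44.3
```

step_arm(
  motion=[
    {"claw": 58,"delta_pos": [0,0,0],"turn": 0},
    {"claw": 58,"delta_pos": [0,0,0],"turn": 0},
    {"claw": 58,"delta_pos": [0,0,0],"turn": 0},
    {"claw": 58,"delta_pos": [0,0,0],"turn": 0},
    {"claw": 58,"delta_pos": [0,0,0],"turn": 0},
    {"claw": 58,"delta_pos": [0,0,0],"turn": 0},
    {"claw": 58,"delta_pos": [0,0,0],"turn": 0},
    {"claw": 58,"delta_pos": [0,0,0],"turn": 0},
  ],
)

```text
clock: 19.65
eef_pos: [569.2, 21.0, 132.4]
tcp_rot: [-3.142, -0.0, -2.408]
contact_force: [0.3, -1.0, -3.3]
opening: 0.739
grasp_force: 44.3
```

Run:
```python
from h import *
s=sense();print(s["clock"],s["eef_pos"],s["tcp_rot"],s["contact_force"],s["opening"],s["qvel"].round(4))
f=grab_frame("wrist");g=grab_frame("side")
a=cv2.resize(f["img"],(533,400));b=cv2.resize(g["img"][165:325,240:373],(267,320),interpolation=cv2.INTER_CUBIC)
i=np.hstack([a,cv2.copyMakeBorder(b,0,80,0,0,cv2.BORDER_CONSTANT)])[:,:,::-1]
cv2.imwrite("pics/w4.png",cv2.convertScaleAbs(i,alpha=1.5,beta=10))
```

```text
19.65 [569.2315179   21.00406367 132.37383789] [-3.14157201e+00 -3.06065122e-05 -2.40836827e+00] [ 0.26587684 -0.95339642 -3.25987118] 0.7386344906586133 [ 0.0022  0.001   0.0008  0.0002 -0.0001  0.0013]
```

View pics/w4.png

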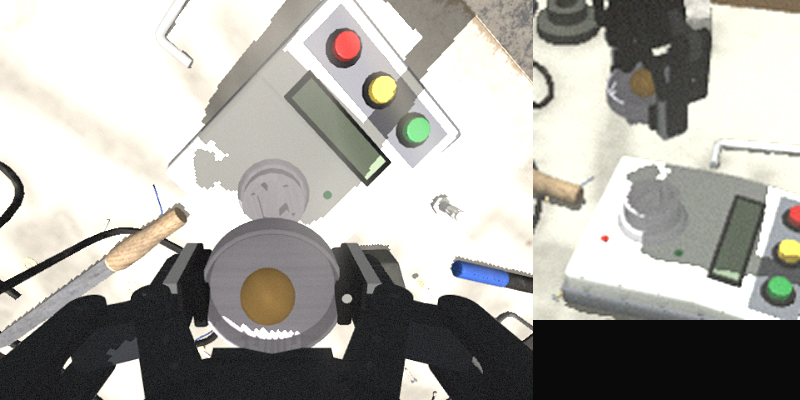

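The pan hangs about 97 mm up in the fingers, clear of its mount. It looks level, and the ball at (267,296) is where it was before the lift. Handing in.

```bash
python3 -c "
from rig import *
print(sign_off())"
```

```text
the job is handed in; nothing more can be done
None
```

I pressed green, then red, turned the pan a quarter turn and lifted it about 97 mm, and I'm holding it level and still with the ball central; it's handed in with no verdict shown, and I viewed 11 pictures, one over the limit of 10.

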